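# Hold a wax runner bar square in the welding jig

## Robot

A 6-joint arm with a two-finger parallel gripper is mounted at the origin on the work surface. World frame = base frame: x ahead of the robot, y to its left, z up, the work surface at z = 0. Lengths are in m, angles in degrees, forces in N, time in s.
With the tool pointing down it reaches from about 0.4 to 0.825 m from the base axis. Payload 7 kg.
Tool frame: the origin (TCP) lies at the very end of the fingers, on their centre line; the grasp point (between the pads) lies tcp_to_grasp behind it (tcp_to_grasp is the distance from the TCP to the grasp point, in m); x points along the fingers, y is the direction in which the jaws open and shut, and the axes are right-handed (so a half turn about x gives the same grasp; the last joint's range is limited). The gripper opens to 88 mm and grips with 3 to 60 N. Pads are 19 mm wide; open, the fingers measure 130 mm over their backs; the gripper's body (78 mm by 193 mm) begins 47 mm behind the grasp point.
Start: joints at [93.398, 20.546, 0.682, 0, -70.136, -16.507], TCP at [0.153, 0.657, 0.227] pointing down, gripper open.
Joint ranges: [-176.03, 176.03], [-82.01, 121.73], [-58.28, 71.71], [-173.87, 95.51], [-174.79, -0.11], [-173.66, 173.66]. Speed limits (degrees/s): [136.94, 136.94, 172.46, 180, 180, 180].

## Interface

Orientations are given as [roll, pitch, yaw] about the fixed x, y, z axes, in that order (R = Rz(yaw) Ry(pitch) Rx(roll)).
In Python, from plant import * gives the robot as it stands. The module is installed in compiled form; this text tells all that it offers.
- The arm moves only by the shell command python3 -m pendant 'ROWS'. ROWS is JSON, a list of rows, each an object with "claw": the finger opening in mm, from 0 to 87.6; "linear": the shift along the tool's x, y, z in mm, a list of three; "twist": the turn about the tool's x in rad. In form: [{"claw": claw, "linear": [tx, ty, tz], "twist": twist}, ...]. A call has exactly 10 rows; each row shifts and turns the commanded pose from where the row before left it, along the tool's axes as they then stand; what a row does not reach is not made up. A row lasts 1/12 s, in which the tool goes at most 41.7 mm and 7.16 degrees, less where a joint would pass 70% of its speed; a pose out of reach is approached as far as the arm can. A call with a gripper value outside its range is refused whole. The fingers move at their own pace and stop on an object; the grip force is fixed at half the most. Time passes only in rows, so rows that do not move let the fingers close, or fill a call up. It gives the time, the measured TCP pose, the force and the opening at its end, in the units of the state.
- get_obs(): the state, without advancing time (a new reading comes with each control period).
- snapshot(name): name is "side" or "top"; returns (picture, depth): 384x512x3 uint8, red, green, blue; 384x512 float32, m along the optical axis (not along the pixel's ray), 0 where there is no reading.
- camera_params(name): a dict with "fx", "fy", "cx", "cy" (pixels), "k1" (the pictures are not rectified: a ray, as slopes to the right and down, at radius r is drawn at 1 + k1 r^2 times it, then the intrinsics apply), "rvec" (rotation vector, rad) and "tvec" (3), from world to camera coordinates, as OpenCV has them. Camera axes: x right, y down, z forward; pixel columns grow to the right and rows downward; lengths in m; the calibration is good to about 2 mm. A picture is of the moment at which its call begins. camera_params takes no time and is no camera call.
- close_job(): hands the job in, once; it reports no verdict.
Trained networks look in the newest picture that a camera, given by its name, has taken for a name from the list of things; names that differ only in an ending like _2 or _b are one class to them, and where a whole thing is asked for, a point or a joint stands for the part that bears it (a point fixed in the world has none). Each returns a list of dicts, best first, with "confidence" (0 to 1); they miss things now and then, are a little off and sometimes report something else, mostly with a low value. They report only what shows in the picture. A call takes as long as a camera call. They do not tell look-alikes from the thing itself.
- boxes_of(camera, target): "xy" ([column, row] in pixels, amid what is visible of it).
The state is a dict: "clock": time; "joint_pos": joint angles; "qvel": joint speeds; "tau": joint torques, N m; "tool_pos": TCP position; "orientation": TCP orientation; "force": force on the tool from outside, world axes, zero at the start; "moment": the same for the moment, N m; "opening": finger opening in m.
Only numpy, scipy, OpenCV 4.12 (cv2) and the standard library are available. Lean on these libraries where they do the work, as an engineer would, in place of code of your own. Each camera call takes 0.05 s, during which the arm holds its last target. There are 200 camera calls.

## Task

Take the long wax runner bar from the bench and lay it flat on the two narrow rests of the squaring jig, then slide it into the jig's corner and keep it pressed against the side stop and the end stop at once, so that a pouring cup can be welded on squarely. Finish while still holding the bar there: do not let go, and keep a light but definite push on both stops, not so hard that the wax is marked. Leave the other wax pieces and the tools where they are.

Things in the scene. Friction and masses are not known exactly. Their poses are not given: they have to be found in the camera images.
- runner_mid (a point): centre (20 mm above its underside) of the wax runner bar: a plain brown wax block, 46 mm wide (x), 130 mm long (y), 40 mm high (z), 0.16 to 0.3 kg, lying flat on the bench; the longest of the wax blocks. Grip it across its width; half a turn makes no difference. Wax drags on steel (friction 0.5 to 0.7): bearing down on the rests is felt as drag before a stop is reached.
- jig: the squaring jig, screwed to the bench: an aluminium plate 170 mm (x) by 210 mm (y), 8 mm thick, origin at the centre of its underside on the bench. It may stand on either side of the bench, turned about z. On it stand two rests, a side stop on the +x side and an end stop on the +y side, all steel and rigid.
- home (a point): where the bar's centre is when the bar lies on both rests and touches both stops, 48 mm above the bench; axes as the jig's: the bar's long side lies along y, and it is pushed to +x (side stop) and +y (end stop). A push of 5 to 15 N on each stop is right; above 45 N the wax is marked.
- rest_a: narrow rest: steel strip 12 mm wide (y), 64 mm long (x), 20 mm high, origin at the centre of its underside on the jig plate; its top is 28 mm above the bench. It lies 36 mm to -y and 4 mm to -x of home.
- rest_b: the other rest, the same, 36 mm to +y and 4 mm to -x of home.
- side_stop: steel side stop along the bar's long side; origin at plate height (8 mm above the bench) on its face towards the bar, abreast of home. Two upright jaws 50 mm high, from 45 to 67 mm to -y and from 37 to 59 mm to +y of home, the notch between them leaves 82 mm free for a finger (in the notch only an 8 mm high web and a foot that reaches 36 mm behind the face). Its face is 23 mm to +x of home.
- end_stop: steel end stop, 40 mm wide (x), 50 mm high, 10 mm thick with a foot behind; origin at plate height in the middle of its face towards the bar, which is 65 mm to +y of home, and whose middle is 6 mm to -x of home. Friction at one stop can carry part of the push meant for the other.
- stub: bystander: a short wax offcut, 46 by 55 by 40 mm, near the bar; origin under its centre.
- cup_a: bystander: wax pouring cup standing stem up, 100 mm across its rim, 112 mm high, beyond the bar; origin under its centre.
- cup_b: bystander: same kind of cup, beyond the jig; origin under its centre.
- knife: bystander: wax knife, 210 mm long along its y, lying on the robot's side of the jig; origin under its middle.
- brush_tin: bystander: tin with brushes, 72 mm across, 190 mm high, at the left side of the bench; origin under its centre.
Mind the look-alikes: they are no part of the job. Of the things that look like the part that bears runner_mid, take the one that is farthest to the robot's left at the start.

How it is judged:
By the outcome, as a careful person would: the job done as asked, in the order asked, and still so for the second after the job is handed in, while the arm keeps its last pose, push and grip.
It also fails if it takes over 72 s, if anything falls off the work surface, if the arm or the gripper's body presses on something with over 40 N, if the wrist force passes 120 N, or if a joint passes its speed limit or range.

## Working session

There is one attempt and no reset: what is moved stays moved. The work goes in short steps, Python scripts to look and compute and a shell command to move; the robot and the scene stay as the last step left them, time stands still between calls to the robot, and variables do not carry over. Pictures are saved under pics/ and viewed, about 8 in all and at most 12, crops included, and the job is handed in when it is done.

```bash
mkdir -p pics; cat > h.py <<'E'
from plant import *
import numpy as np, cv2
from scipy.spatial.transform import Rotation as R
def cam(n):
    p=camera_params(n); K=(p["fx"],p["fy"],p["cx"],p["cy"],p["k1"])
    M=R.from_rotvec(np.ravel(p["rvec"])).as_matrix(); return K,M,np.ravel(p["tvec"])
def rays(n,u,v):
    (fx,fy,cx,cy,k),M,t=cam(n); xd=(np.asarray(u,float)-cx)/fx; yd=(np.asarray(v,float)-cy)/fy
    x,y=xd.copy(),yd.copy()
    for _ in range(20):
        s=1+k*(x*x+y*y); x,y=xd/s,yd/s
    return x,y,M,t
def at_depth(n,u,v,d):
    x,y,M,t=rays(n,u,v); P=np.stack([x*d,y*d,d*np.ones_like(x)],-1); return (P-t)@M
def at_z(n,u,v,z):
    x,y,M,t=rays(n,u,v); D=np.stack([x,y,np.ones_like(x)],-1)@M; C=-M.T@t
    return C+D*((z-C[2])/D[...,2])[...,None]
def cloud(n,d):
    v,u=np.mgrid[0:384,0:512]; P=at_depth(n,u,v,d); P[d<=0]=np.nan; return P
def proj(n,P):
    (fx,fy,cx,cy,k),M,t=cam(n); q=np.asarray(P)@M.T+t; x=q[...,0]/q[...,2]; y=q[...,1]/q[...,2]; s=1+k*(x*x+y*y)
    return np.stack([fx*x*s+cx,fy*y*s+cy],-1)
E
python3 - <<'E'
from h import *
o=get_obs(); print({k:np.round(v,4).tolist() for k,v in o.items()})
for n in("top","side"):
    im,d=snapshot(n); cv2.imwrite(f"pics/{n}0.png",im[...,::-1]); np.save(f"{n}0.npy",d)
    K,M,t=cam(n); print(n,K,-M.T@t)
    for g in("runner_mid","jig","rest_a","side_stop","end_stop","stub"):
        for b in boxes_of(n,g)[:4]:
            u,v=b["xy"]; z=d[int(v),int(u)]; print(n,g,round(b["confidence"],2),np.round(b["xy"],0),at_depth(n,u,v,z).round(3))
E
python3 -c "
import cv2,numpy as np
a=[cv2.imread(f'pics/{n}0.png') for n in('top','side')]
cv2.imwrite('pics/t0.png',cv2.resize(a[0],(800,600)))"
python3 -c "
import plant;print([x for x in dir(plant) if 'grasp' in x.lower()], getattr(plant,'tcp_to_grasp',None))"
```

```text
{'clock': 0.0, 'joint_pos': [93.3968, 20.59, 0.6322, -0.0196, -70.1361, -16.5085], 'qvel': [-0.095, 0.0303, -0.0568, -0.0013, 0.0687, 0.0483], 'tau': [-0.0008, -58.2729, 29.3063, 6.9971, 0.007, -0.0002], 'tool_pos': [0.153, 0.6569, 0.2256], 'orientation': [95.4437, 89.9042, -97.6747], 'force': [-0.3991, -0.3456, 0.1127], 'moment': [-0.0269, -0.045, -0.0172], 'opening': 0.0875}
top (395.24615963929136, 395.24615963929136, 256.94182431892926, 186.3043845899353, -0.07403557495120278) [0.36990355 0.11633051 1.35063793]
top runner_mid 0.95 [213. 184.] [0.581 0.239 0.043]
top runner_mid 0.69 [273. 206.] [0.508 0.038 0.044]
top runner_mid 0.63 [260. 156.] [0.68  0.083 0.037]
top jig 0.58 [356. 187.] [ 0.582 -0.253  0.007]
top rest_a 0.56 [371. 186.] [ 0.583 -0.301  0.027]
top rest_a 0.43 [350. 186.] [ 0.583 -0.226  0.025]
top side_stop 0.74 [363. 178.] [ 0.612 -0.279  0.011]
top side_stop 0.68 [127. 240.] [0.389 0.477 0.179]
top side_stop 0.55 [358. 190.] [ 0.572 -0.26   0.004]
top end_stop 0.63 [336. 184.] [ 0.586 -0.179  0.033]
top stub 0.67 [230. 213.] [0.483 0.179 0.046]
side (425.5274051861144, 425.5274051861144, 257.22902472954064, 186.07769647640055, -0.08974721554972313) [ 0.43392607 -0.8434174   0.73728464]
side jig 0.56 [294. 313.] [ 0.58  -0.266  0.006]
side rest_a 0.83 [293. 321.] [ 0.572 -0.297  0.019]
side rest_a 0.5 [288. 292.] [ 0.573 -0.224  0.026]
side side_stop 0.88 [314. 310.] [ 0.622 -0.269  0.012]
side end_stop 0.75 [296. 277.] [ 0.594 -0.195  0.038]
side stub 0.9 [241. 194.] [0.493 0.141 0.033]
['tcp_to_grasp'] 0.0188
```

View pics/t0.png

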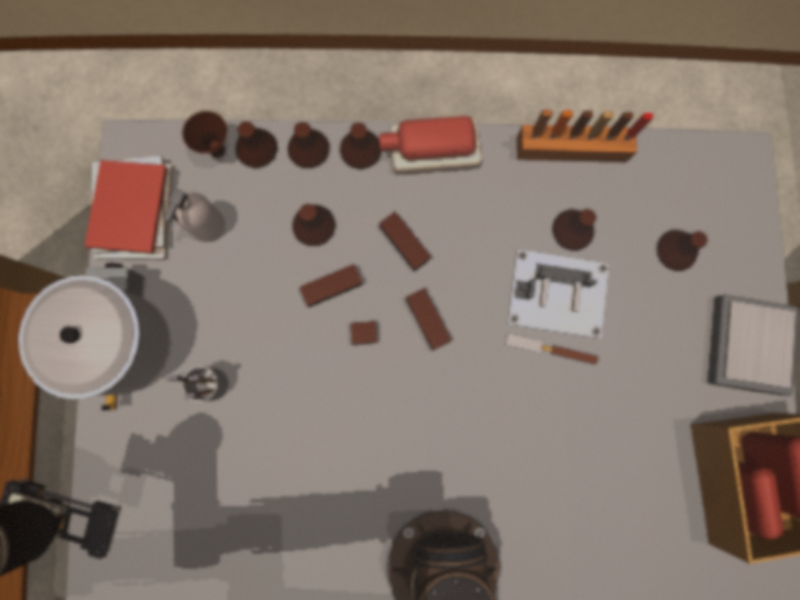

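View pics/side0.png

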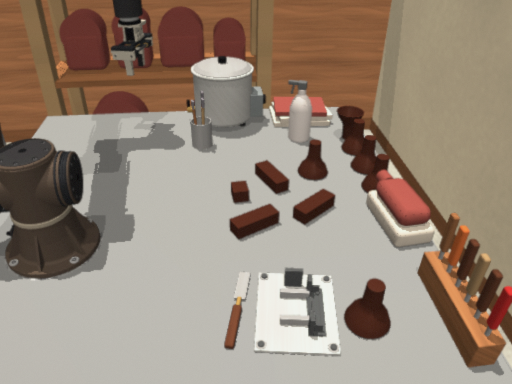

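Bars in the full-size top image: [213,184], [273,206] and [260,156]. The one farthest to the robot's left (largest y) is [213,184], at y≈0.24. I'll enlarge that area to confirm it and measure the bar and jig.

```bash
cat > m.py <<'E'
from h import *
d=np.load("top0.npy"); P=cloud("top",d); im=cv2.imread("pics/top0.png")
hsv=cv2.cvtColor(im,cv2.COLOR_BGR2HSV).astype(int)
tb=P[...,2][(abs(P[...,0]-.45)<.1)&(abs(P[...,1]+.05)<.05)]; print("bench z",np.nanmedian(tb),np.nanstd(tb))
g=im.max(2)
for (u,v) in((213,184),(273,206),(260,156),(233,213)):
    s=np.zeros_like(g); s[v-28:v+28,u-28:u+28]=1
    mk=((hsv[...,1]>95)&(g<120)&(s>0)).astype(np.uint8)
    n,l,st,c=cv2.connectedComponentsWithStats(mk); i=l[v,u]
    if not i: print("none",im[v,u],hsv[v,u]);continue
    Q=P[l==i]; z=Q[:,2]
    vv,uu=np.nonzero(l==i); W=at_z("top",uu,vv,.04)[:,:2]
    r=cv2.minAreaRect((W*1000).astype(np.float32)); print((u,v),st[i][4],np.round(r[0],1),np.round(r[1],1),round(r[2],1),"z",np.nanpercentile(z,[10,50,90]).round(3),"topmean",np.nanmean(Q[z>.03],0).round(4))
c=[cv2.resize(im[140:240,195:295],(500,500),interpolation=3),cv2.resize(im[150:225,318:398],(300,281),interpolation=3)]
o=np.zeros((500,800,3),np.uint8); o[:,:500]=c[0]; o[:281,500:]=c[1]; cv2.imwrite("pics/crop.png",o)
# plate
m=(P[...,2]>.0)&(g>150)&(P[...,1]<-.13)&(P[...,1]>-.4)&(P[...,0]>.46)&(P[...,0]<.72)&(hsv[...,1]<25)
n,l,st,cc=cv2.connectedComponentsWithStats(m.astype(np.uint8)); i=1+st[1:,4].argmax(); vv,uu=np.nonzero(l==i)
r=cv2.minAreaRect((at_z("top",uu,vv,.008)[:,:2]*1000).astype(np.float32)); print("plate",r)
E
python3 m.py
```

```text
bench z 0.00032642954007673197 0.005211959628163417
(213, 184) 465 [588.1 244.7] [ 43.  123.9] 23.8 z [0.036 0.04  0.044] topmean [0.5881 0.2447 0.04  ]
(273, 206) 463 [517.4  34.8] [121.3  42. ] 26.7 z [0.037 0.04  0.043] topmean [0.5167 0.0347 0.0402]
(260, 156) 456 [688.4  87. ] [125.1  43.5] 37.5 z [0.037 0.04  0.043] topmean [0.6881 0.0868 0.0399]
(233, 213) 183 [486.7 172.6] [40.8 49.2] 6.2 z [0.037 0.04  0.044] topmean [0.4865 0.1725 0.04  ]
plate ((578.7650146484375, -261.3568420410156), (219.70138549804688, 184.9327392578125), 81.92984771728516)
```

View pics/crop.png

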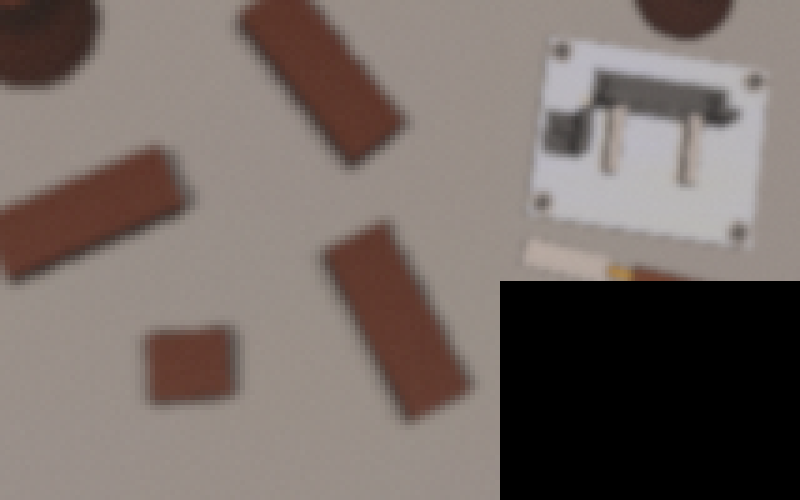

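Confirmed: the leftmost bar at full-image [213,184] is a full-length (about 125 mm) plain bar. The short block at [233,213] is the stub. Next I need the jig up close from both cameras.

```bash
python3 - <<'E'
from h import *
fr={"top":[],"side":[]}
for n in fr:
    for _ in range(6):
        im,d=snapshot(n); fr[n].append((im,d))
t=np.mean([f[0] for f in fr["top"]],0); s=np.mean([f[0] for f in fr["side"]],0)
np.save("topm.npy",t); np.save("sidem.npy",s)
for n in fr: np.save(n+"d.npy",np.median([f[1] for f in fr[n]],0))
o=np.zeros((600,800,3),np.uint8)
a=cv2.resize(t[152:222,320:395],(400,373),interpolation=2); b=cv2.resize(s[255:355,240:395],(800*155//310,258),interpolation=2)
o=np.zeros((560,800,3)); 
a=cv2.resize(t[152:222,320:395],(400,373),interpolation=2)   # scale 5.333
b=cv2.resize(s[262:352,252:342],(400,400),interpolation=2)  # scale 4.444
o[:373,:400]=a; o[:400,400:]=b
cv2.imwrite("pics/jig.png",np.clip(o[:400,:,::-1]*1.2,0,255).astype(np.uint8))
P=cloud("top",np.load("topd.npy"))
for n in("top","side"):
  d=np.load(n+"d.npy")
  for b in boxes_of(n,"cup_b"):
    u,v=b["xy"]; print(n,b["confidence"],np.round([u,v]),at_depth(n,u,v,d[int(v),int(u)]).round(3))
C=cloud("side",np.load("sided.npy")); k=(C[...,2]>.095)&(C[...,2]<.125)&(C[...,0]>.5)&(C[...,1]<-.15)&(C[...,1]>-.5)&(C[...,0]<.85)
print("cup stem tops",C[k].mean(0),np.percentile(C[k],[5,95],0),k.sum())
k=(P[...,2]>.095)&(P[...,2]<.125)&(P[...,0]>.6)&(P[...,1]<-.15)&(P[...,1]>-.35)&(P[...,0]<.85)
print(P[k].mean(0),k.sum())
E
```

```text
top 0.93 [202. 144.] [0.712 0.275 0.066]
side 0.84 [313. 165.] [0.727 0.262 0.046]
side 0.79 [369. 315.] [ 0.721 -0.32   0.047]
cup stem tops [ 0.72874636 -0.30257447  0.10864444] [[ 0.713682   -0.31513499  0.09776708]
 [ 0.74505111 -0.28536716  0.11292124]] 315
[ 0.72536062 -0.29355734  0.11011106] 110
```

View pics/jig.png

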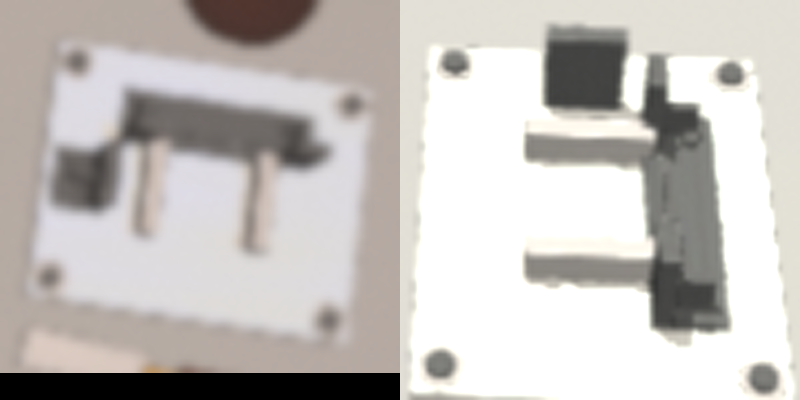

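```bash
python3 - <<'E'
from h import *
T=lambda p,z:at_z("top",320+np.array(p)[:,0]/5.333-.4,152+np.array(p)[:,1]/5.333-.4,z)[:,:2]
S=lambda p,z:at_z("side",252+(np.array(p)[:,0]-400)/4.444-.4,262+np.array(p)[:,1]/4.444-.4,z)[:,:2]
def show(n,p):
    print(n,(p*1000).round(0).tolist(),"mean",(p.mean(0)*1000).round(1),"sides",np.linalg.norm(p-np.roll(p,-1,0),axis=1).round(3),
      "ang",[round(float(np.degrees(np.arctan2(*(b-a)[::-1]))),1) for a,b in zip(p,np.roll(p,-1,0))])
show("T plate",T([(58,40),(375,95),(348,345),(30,297)],.008))
show("T screws",T([(77,61),(351,105),(328,320),(49,276)],.010))
show("S screws",S([(455,62),(731,73),(764,377),(440,364)],.010))
show("T rb",T([(142,140),(168,140),(155,236),(133,233)],.028))
show("T ra",T([(255,152),(278,152),(268,252),(240,250)],.028))
show("S ra",S([(526,240),(652,242),(655,256),(526,256)],.028))
show("S rb",S([(526,122),(655,124),(655,135),(526,135)],.028))
show("S end base",S([(546,106),(626,108)],.008))
show("S end top",S([(546,40),(626,40)],.058))
o=get_obs(); print(R.from_euler("xyz",o["orientation"],degrees=True).as_matrix().round(3), o["tool_pos"])
E
```

```text
T plate [[680.0, -166.0], [645.0, -376.0], [480.0, -351.0], [510.0, -144.0]] mean [ 578.9 -259.1] sides [0.213 0.167 0.209 0.171] ang [-99.2, 171.3, 81.8, -7.4]
T screws [[665.0, -177.0], [638.0, -359.0], [496.0, -338.0], [524.0, -156.0]] mean [ 580.8 -257.5] sides [0.184 0.143 0.184 0.143] ang [-98.5, 171.4, 81.5, -8.6]
S screws [[527.0, -157.0], [670.0, -177.0], [643.0, -359.0], [500.0, -339.0]] mean [ 585.  -258.2] sides [0.144 0.184 0.144 0.184] ang [-8.1, -98.3, 171.9, 81.6]
T rb [[610.0, -214.0], [610.0, -231.0], [548.0, -221.0], [550.0, -207.0]] mean [ 579.3 -218.4] sides [0.017 0.063 0.014 0.061] ang [-89.3, 170.6, 82.7, -7.1]
T ra [[603.0, -288.0], [603.0, -303.0], [538.0, -294.0], [539.0, -276.0]] mean [ 570.8 -290.3] sides [0.015 0.066 0.018 0.065] ang [-89.4, 172.1, 86.4, -10.7]
S ra [[545.0, -288.0], [603.0, -295.0], [603.0, -303.0], [544.0, -297.0]] mean [ 573.9 -295.9] sides [0.058 0.008 0.059 0.009] ang [-6.4, -91.0, 174.7, 82.0]
S rb [[555.0, -217.0], [618.0, -224.0], [617.0, -231.0], [554.0, -225.0]] mean [ 586.2 -224.3] sides [0.064 0.007 0.063 0.008] ang [-6.3, -101.1, 174.9, 82.0]
S end base [[570.0, -190.0], [611.0, -195.0]] mean [ 590.7 -192. ] sides [0.041 0.041] ang [-7.0, 173.0]
S end top [[567.0, -191.0], [607.0, -195.0]] mean [ 587.2 -193.2] sides [0.04 0.04] ang [-5.0, 175.0]
[[ 0.    -0.227 -0.974]
 [-0.    -0.974  0.227]
 [-1.     0.    -0.   ]] [0.15310566 0.65739082 0.22654772]
```

```bash
python3 -m pendant '[{"claw":87,"linear":[-25,0,0],"twist":0},{"claw":87,"linear":[-25,0,0],"twist":0},{"claw":87,"linear":[-10,10,-17],"twist":0},{"claw":87,"linear":[0,15,-25],"twist":0},{"claw":87,"linear":[0,15,-25],"twist":0},{"claw":87,"linear":[0,15,-25],"twist":0},{"claw":87,"linear":[0,15,-25],"twist":0},{"claw":87,"linear":[0,15,-25],"twist":0},{"claw":87,"linear":[0,15,-25],"twist":0},{"claw":87,"linear":[0,15,-25],"twist":0}]'
python3 -m pendant '[{"claw":87,"linear":[0,15,-25],"twist":0},{"claw":87,"linear":[0,15,-25],"twist":0},{"claw":87,"linear":[0,15,-25],"twist":0},{"claw":87,"linear":[0,15,-25],"twist":0},{"claw":87,"linear":[0,15,-25],"twist":0},{"claw":87,"linear":[0,15,-25],"twist":0},{"claw":87,"linear":[0,15,-25],"twist":0},{"claw":87,"linear":[0,15,-25],"twist":0},{"claw":87,"linear":[0,15,-25],"twist":0},{"claw":87,"linear":[0,15,-25],"twist":0}]'
```

```text
clock: 2.23
tool_pos: [0.315, 0.5003, 0.2867]
orientation: [-82.2, 90.0, 84.7]
force: [0.8, 0.1, -0.3]
opening: 0.0866
clock: 3.07
tool_pos: [0.5243, 0.2974, 0.2867]
orientation: [-107.4, 90.0, 59.5]
force: [1.1, 0.8, 0.3]
opening: 0.0871
```

```bash
cat > go.py <<'E'
from h import *; import sys
def state(tx,ty,tz,yaw):
    o=get_obs(); M=R.from_euler("xyz",o["orientation"],degrees=True).as_matrix(); p=o["tool_pos"]
    y=np.degrees(np.arctan2(M[1,1],M[0,1])); dy=(yaw-y+90)%180-90
    print("t",round(o["clock"],2),"pos",np.round(p,4),"yaw",round(y,2),"twist",round(-np.radians(dy),4),"lin mm",(M.T@(np.array([tx,ty,tz])-p)*1000).round(1),"F",np.round(o["force"],1),"M",np.round(o["moment"],2),"op",round(o["opening"],4))
if __name__=="__main__": state(*map(float,sys.argv[1:]))
E
python3 -m pendant '[{"claw":87,"linear":[0,0,0],"twist":0.1},{"claw":87,"linear":[0,0,0],"twist":0.1},{"claw":87,"linear":[0,0,0],"twist":0.1},{"claw":87,"linear":[0,0,0],"twist":0.1},{"claw":87,"linear":[0,0,0],"twist":0.1},{"claw":87,"linear":[0,0,0],"twist":0.1},{"claw":87,"linear":[0,0,0],"twist":0.1},{"claw":87,"linear":[0,0,0],"twist":0.1},{"claw":87,"linear":[0,0,0],"twist":0.1},{"claw":87,"linear":[0,0,0],"twist":0.027}]'
python3 go.py .588 .245 .2 23.8
python3 - <<'E'
from h import *
# side-view check of bar pose (top face)
s=np.load("sidem.npy"); d=np.load("sided.npy"); P=cloud("side",d)
k=(P[...,2]>.033)&(P[...,2]<.046)&(abs(P[...,0]-.588)<.1)&(abs(P[...,1]-.245)<.09)&(s.max(2)<110)
n,l,st,c=cv2.connectedComponentsWithStats(k.astype(np.uint8)); i=1+st[1:,4].argmax(); vv,uu=np.nonzero(l==i)
print(st[i][4],cv2.minAreaRect((at_z("side",uu,vv,.04)[:,:2]*1000).astype(np.float32)))
E
```

```text
clock: 3.9
tool_pos: [0.5234, 0.2986, 0.2865]
orientation: [-2.4, 90.0, 111.0]
force: [-0.0, 0.5, 0.3]
opening: 0.0866
t 3.9 pos [0.5234 0.2986 0.2865] yaw -156.57 twist -0.0065 lin mm [ 86.5 -38.  -74.8] F [-0.   0.5  0.3] M [ 0.05 -0.01  0.02] op 0.0866
361 ((591.7044677734375, 236.53228759765625), (47.501686096191406, 131.67434692382812), 24.514963150024414)
```

```bash
python3 -m pendant '[{"claw":87,"linear":[10,-4,-8],"twist":0},{"claw":87,"linear":[20,-4,-8],"twist":0},{"claw":87,"linear":[20,-4,-8],"twist":0},{"claw":87,"linear":[20,-4,-8],"twist":0},{"claw":87,"linear":[20,-4,-8],"twist":0},{"claw":87,"linear":[20,-4,-8],"twist":0},{"claw":87,"linear":[20,-4,-9],"twist":0},{"claw":87,"linear":[20,-4,-9],"twist":0},{"claw":87,"linear":[20,-4,-9],"twist":0},{"claw":87,"linear":[10,-1,-3],"twist":-0.007}]'
python3 go.py .589 .243 .008 24
python3 - <<'E'
from h import *
a,_=snapshot("top"); b,_=snapshot("side")
o=np.zeros((400,800,3),np.uint8)
o[:]=np.hstack([cv2.resize(a[145:225,170:250],(400,400)),cv2.resize(b[140:220,225:305],(400,400))]); cv2.imwrite("pics/near.png",o[...,::-1])
E
```

```text
clock: 4.73
tool_pos: [0.5882, 0.2403, 0.1032]
orientation: [98.0, 89.8, -147.8]
force: [-0.3, -0.1, -1.3]
opening: 0.0876
t 4.73 pos [0.5882 0.2403 0.1032] yaw -155.84 twist 0.0028 lin mm [95.2 -2.2  2.2] F [-0.3 -0.1 -1.3] M [ 0.04  0.06 -0.06] op 0.0876
```

View pics/near.png

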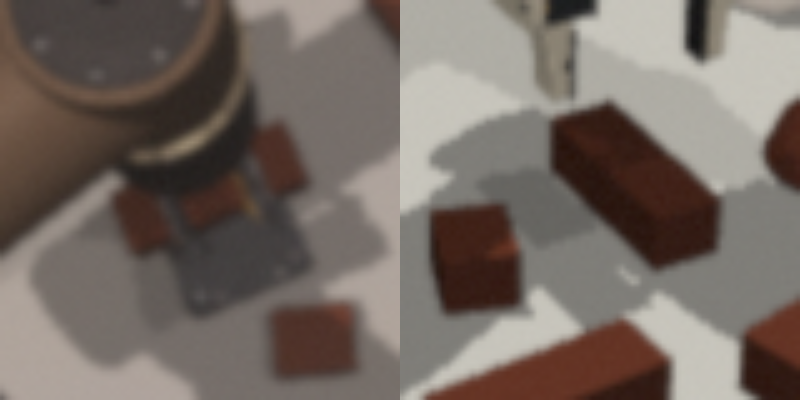

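Fingers straddle the bar in the side view (tips at crop (540,90) and (700,55)), and the stub is clear of them. Descending to grasp.

```bash
python3 -m pendant '[{"claw":87,"linear":[10,-2,2],"twist":0.003},{"claw":87,"linear":[13,0,0],"twist":0},{"claw":87,"linear":[13,0,0],"twist":0},{"claw":87,"linear":[13,0,0],"twist":0},{"claw":87,"linear":[13,0,0],"twist":0},{"claw":87,"linear":[12,0,0],"twist":0},{"claw":87,"linear":[10,0,0],"twist":0},{"claw":87,"linear":[7,0,0],"twist":0},{"claw":87,"linear":[4,0,0],"twist":0},{"claw":87,"linear":[0,0,0],"twist":0}]'
python3 go.py .589 .243 .008 24
python3 -m pendant '[{"claw":40,"linear":[0,0,0],"twist":0},{"claw":40,"linear":[0,0,0],"twist":0},{"claw":40,"linear":[0,0,0],"twist":0},{"claw":40,"linear":[0,0,0],"twist":0},{"claw":40,"linear":[0,0,0],"twist":0},{"claw":40,"linear":[0,0,0],"twist":0},{"claw":40,"linear":[0,0,0],"twist":0},{"claw":40,"linear":[0,0,0],"twist":0},{"claw":40,"linear":[0,0,0],"twist":0},{"claw":40,"linear":[0,0,0],"twist":0}]'
python3 go.py .589 .243 .008 24
```

```text
clock: 5.67
tool_pos: [0.5895, 0.2451, 0.0108]
orientation: [103.2, 89.9, -142.8]
force: [0.4, 0.6, -0.2]
opening: 0.0871
t 5.67 pos [0.5895 0.2451 0.0108] yaw -155.99 twist 0.0002 lin mm [ 2.8  1.3 -1.8] F [ 0.4  0.6 -0.2] M [ 0.07 -0.02 -0.02] op 0.0871
clock: 6.5
tool_pos: [0.5901, 0.2455, 0.0119]
orientation: [-84.4, 90.0, 29.6]
force: [0.9, 0.5, 2.3]
opening: 0.0461
t 6.5 pos [0.5901 0.2455 0.0119] yaw -155.98 twist 0.0003 lin mm [ 3.9  2.1 -1.8] F [0.9 0.5 2.3] M [ 0.23 -0.29  0.03] op 0.0461
```

```bash
python3 -m pendant '[{"claw":40,"linear":[-4,0,0],"twist":0},{"claw":40,"linear":[-8,0,0],"twist":0},{"claw":40,"linear":[-12,0,0],"twist":0},{"claw":40,"linear":[-15,0,0],"twist":0},{"claw":40,"linear":[-18,0,0],"twist":0},{"claw":40,"linear":[-18,0,0],"twist":0},{"claw":40,"linear":[-18,0,0],"twist":0},{"claw":40,"linear":[-18,0,0],"twist":0},{"claw":40,"linear":[-14,0,0],"twist":0},{"claw":40,"linear":[-8,0,0],"twist":0}]'
python3 go.py .569 -.269 .13 -8.4
python3 -m pendant '[{"claw":40,"linear":[0,6,-12],"twist":0},{"claw":40,"linear":[0,12,-24],"twist":0},{"claw":40,"linear":[0,12,-24],"twist":0},{"claw":40,"linear":[0,12,-24],"twist":0},{"claw":40,"linear":[0,12,-24],"twist":0},{"claw":40,"linear":[0,12,-24],"twist":0},{"claw":40,"linear":[0,12,-24],"twist":0},{"claw":40,"linear":[0,12,-24],"twist":0},{"claw":40,"linear":[0,12,-24],"twist":0},{"claw":40,"linear":[0,12,-24],"twist":0}]'
python3 go.py .569 -.269 .13 -8.4
```

```text
clock: 7.33
tool_pos: [0.5904, 0.2456, 0.1478]
orientation: [-79.9, 89.8, 34.1]
force: [0.8, 0.3, -1.7]
opening: 0.0458
t 7.33 pos [0.5904 0.2456 0.1478] yaw -155.98 twist 0.5658 lin mm [  16.8  229.  -461.3] F [ 0.8  0.3 -1.7] M [ 0.17 -0.05  0.03] op 0.0458
clock: 8.17
tool_pos: [0.5773, -0.0112, 0.1442]
orientation: [71.2, 89.9, -174.8]
force: [-0.0, -0.4, -2.5]
opening: 0.0456
t 8.17 pos [ 0.5773 -0.0112  0.1442] yaw -156.01 twist 0.5654 lin mm [  14.3  112.4 -232.1] F [-0.  -0.4 -2.5] M [ 0.03 -0.14 -0.  ] op 0.0456
```

```bash
python3 -m pendant '[{"claw":40,"linear":[0,12,-24],"twist":0},{"claw":40,"linear":[0,12,-24],"twist":0},{"claw":40,"linear":[0,12,-24],"twist":0},{"claw":40,"linear":[0,12,-24],"twist":0},{"claw":40,"linear":[0,12,-24],"twist":0},{"claw":40,"linear":[0,12,-24],"twist":0},{"claw":40,"linear":[0,12,-24],"twist":0},{"claw":40,"linear":[0,12,-24],"twist":0},{"claw":40,"linear":[0,10,-24],"twist":0},{"claw":40,"linear":[0,6,-14],"twist":0}]'
python3 -m pendant '[{"claw":40,"linear":[0,0,0],"twist":0.05},{"claw":40,"linear":[0,0,0],"twist":0.07},{"claw":40,"linear":[0,0,0],"twist":0.07},{"claw":40,"linear":[0,0,0],"twist":0.07},{"claw":40,"linear":[0,0,0],"twist":0.07},{"claw":40,"linear":[0,0,0],"twist":0.07},{"claw":40,"linear":[0,0,0],"twist":0.07},{"claw":40,"linear":[0,0,0],"twist":0.065},{"claw":40,"linear":[0,0,0],"twist":0.03},{"claw":40,"linear":[0,0,0],"twist":0}]'
python3 go.py .569 -.269 .065 -8.4
```

```text
clock: 9.0
tool_pos: [0.5683, -0.2676, 0.144]
orientation: [62.5, 89.9, 176.4]
force: [0.2, -0.1, -2.6]
opening: 0.046
clock: 9.83
tool_pos: [0.5686, -0.2652, 0.144]
orientation: [78.3, 89.9, 159.8]
force: [0.2, -0.3, -2.4]
opening: 0.0459
t 9.83 pos [ 0.5686 -0.2652  0.144 ] yaw 171.53 twist -0.0012 lin mm [79.  -1.  -3.7] F [ 0.2 -0.3 -2.4] M [ 0.08 -0.07 -0.05] op 0.0459
```

```bash
python3 -m pendant '[{"claw":40,"linear":[6,0,-2],"twist":0},{"claw":40,"linear":[10,0,-2],"twist":0},{"claw":40,"linear":[10,0,0],"twist":0},{"claw":40,"linear":[10,0,0],"twist":0},{"claw":40,"linear":[10,0,0],"twist":0},{"claw":40,"linear":[10,0,0],"twist":0},{"claw":40,"linear":[10,0,0],"twist":0},{"claw":40,"linear":[8,0,0],"twist":0},{"claw":40,"linear":[5,0,0],"twist":0},{"claw":40,"linear":[0,0,0],"twist":0}]'
python3 go.py .569 -.269 .05 -8.4
python3 - <<'E'
from h import *
a,_=snapshot("top"); b,d=snapshot("side")
o=np.zeros((400,800,3),np.uint8)
o[:]=np.hstack([cv2.resize(a[152:222,320:390],(400,400)),cv2.resize(b[252:352,242:342],(400,400))]); cv2.imwrite("pics/near2.png",np.clip(o[...,::-1]*1.3,0,255))
E
```

```text
clock: 10.67
tool_pos: [0.5684, -0.2689, 0.064]
orientation: [85.7, 89.9, 167.4]
force: [0.0, 0.2, -2.4]
opening: 0.0457
t 10.67 pos [ 0.5684 -0.2689  0.064 ] yaw 171.63 twist 0.0006 lin mm [14.  -0.7 -0.1] F [ 0.   0.2 -2.4] M [ 0.15 -0.    0.  ] op 0.0457[ WARN:0@3.556] global loadsave.cpp:1063 imwrite_ Unsupported depth image for selected encoder is fallbacked to CV_8U.
```

View pics/near2.png

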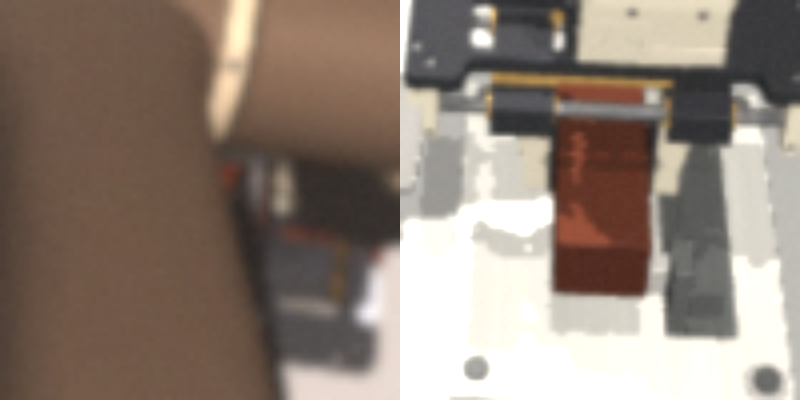

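```bash
python3 - <<'E'
from h import *
S=lambda p,z:(at_z("side",242+(np.array(p)[:,0]-400)/4-.4,252+np.array(p)[:,1]/4-.4,z)[:,:2]*1000).round(1)
print(S([(552,290),(647,295)],.052).tolist(),S([(556,240),(650,248)],.092).tolist(),"jaw near-left base",S([(667,333)],.008).tolist())
ex=np.array([.9893,-.1461]);ey=np.array([.1461,.9893])
t=np.array([568.4,-268.9]); print("expected end corners",t-65*ey-23*ex,t-65*ey+23*ex)
h=np.array([583,-257]); print("jaw pred",h+23*ex-67*ey)
E
```

```text
[[537.9, -327.5], [583.6, -334.6]] [[537.7, -329.3], [581.1, -338.0]] jaw near-left base [[599.1, -326.1]]
expected end corners [ 536.1496 -329.8442] [ 581.6574 -336.5648]
jaw pred [ 595.9652 -326.6434]
```

```bash
python3 -m pendant '[{"claw":40,"linear":[3,0,0],"twist":0},{"claw":40,"linear":[4,0,0],"twist":0},{"claw":40,"linear":[4,0,0],"twist":0},{"claw":40,"linear":[4,0,0],"twist":0},{"claw":40,"linear":[3,0,0],"twist":0},{"claw":40,"linear":[2,0,0],"twist":0},{"claw":40,"linear":[1,0,0],"twist":0},{"claw":40,"linear":[0,0,0],"twist":0},{"claw":40,"linear":[0,0,0],"twist":0},{"claw":40,"linear":[0,0,0],"twist":0}]'
python3 go.py .583 -.257 .04 -8.4
python3 -m pendant '[{"claw":40,"linear":[0.5,0,0],"twist":0},{"claw":40,"linear":[0,0,0],"twist":0},{"claw":40,"linear":[0.5,0,0],"twist":0},{"claw":40,"linear":[0,0,0],"twist":0},{"claw":40,"linear":[0.5,0,0],"twist":0},{"claw":40,"linear":[0,0,0],"twist":0},{"claw":40,"linear":[0.5,0,0],"twist":0},{"claw":40,"linear":[0,0,0],"twist":0},{"claw":40,"linear":[0,0,0],"twist":0},{"claw":40,"linear":[0,0,0],"twist":0}]'
python3 go.py .583 -.257 .04 -8.4
```

```text
clock: 11.6
tool_pos: [0.5693, -0.2691, 0.0448]
orientation: [-101.3, 90.0, -19.7]
force: [0.5, -0.3, -2.3]
opening: 0.0459
t 11.6 pos [ 0.5693 -0.2691  0.0448] yaw 171.64 twist 0.0007 lin mm [  4.8 -11.8  14. ] F [ 0.5 -0.3 -2.3] M [ 0.06 -0.06  0.04] op 0.0459
clock: 12.43
tool_pos: [0.5691, -0.2691, 0.0426]
orientation: [-89.6, 90.0, -7.9]
force: [-0.1, 0.4, -1.8]
opening: 0.0459
t 12.43 pos [ 0.5691 -0.2691  0.0426] yaw 171.63 twist 0.0006 lin mm [  2.6 -12.   14. ] F [-0.1  0.4 -1.8] M [ 0.09 -0.06  0.02] op 0.0459
```

```bash
python3 -m pendant '[{"claw":40,"linear":[0.5,0,0],"twist":0},{"claw":40,"linear":[0,0,0],"twist":0},{"claw":40,"linear":[0.5,0,0],"twist":0},{"claw":40,"linear":[0,0,0],"twist":0},{"claw":40,"linear":[0,0,0],"twist":0},{"claw":40,"linear":[0,0,0],"twist":0},{"claw":40,"linear":[0,0,0],"twist":0},{"claw":40,"linear":[0,0,0],"twist":0},{"claw":40,"linear":[0,0,0],"twist":0},{"claw":40,"linear":[0,0,0],"twist":0}]'
python3 go.py .583 -.257 .04 -8.4
python3 -m pendant '[{"claw":40,"linear":[0.5,0,0],"twist":0},{"claw":40,"linear":[0,0,0],"twist":0},{"claw":40,"linear":[0.5,0,0],"twist":0},{"claw":40,"linear":[0,0,0],"twist":0},{"claw":40,"linear":[0,0,0],"twist":0},{"claw":40,"linear":[0,0,0],"twist":0},{"claw":40,"linear":[0,0,0],"twist":0},{"claw":40,"linear":[0,0,0],"twist":0},{"claw":40,"linear":[0,0,0],"twist":0},{"claw":40,"linear":[0,0,0],"twist":0}]'
python3 go.py .583 -.257 .04 -8.4
```

```text
clock: 13.27
tool_pos: [0.5691, -0.2691, 0.0416]
orientation: [-105.9, 90.0, -24.3]
force: [-0.7, 0.9, -2.6]
opening: 0.0457
t 13.27 pos [ 0.5691 -0.2691  0.0416] yaw 171.64 twist 0.0007 lin mm [  1.6 -12.   13.9] F [-0.7  0.9 -2.6] M [ 0.11 -0.05 -0.04] op 0.0457
clock: 14.1
tool_pos: [0.5691, -0.2691, 0.0405]
orientation: [5.2, 90.0, 86.9]
force: [-0.2, -0.4, -1.9]
opening: 0.0459
t 14.1 pos [ 0.5691 -0.2691  0.0405] yaw 171.63 twist 0.0006 lin mm [  0.5 -12.   14. ] F [-0.2 -0.4 -1.9] M [ 0.04 -0.07  0.01] op 0.0459
```

```bash
for i in 1 2; do python3 -m pendant '[{"claw":40,"linear":[0.3,0,0],"twist":0},{"claw":40,"linear":[0,0,0],"twist":0},{"claw":40,"linear":[0.3,0,0],"twist":0},{"claw":40,"linear":[0,0,0],"twist":0},{"claw":40,"linear":[0,0,0],"twist":0},{"claw":40,"linear":[0,0,0],"twist":0},{"claw":40,"linear":[0,0,0],"twist":0},{"claw":40,"linear":[0,0,0],"twist":0},{"claw":40,"linear":[0,0,0],"twist":0},{"claw":40,"linear":[0,0,0],"twist":0}]' | grep -v ori; done
```

```text
clock: 14.93
tool_pos: [0.5691, -0.2691, 0.0399]
force: [0.2, -0.9, -1.7]
opening: 0.0453
clock: 15.77
tool_pos: [0.5691, -0.2691, 0.0398]
force: [-2.8, 1.7, 5.6]
opening: 0.0457
```

```bash
python3 -m pendant '[{"claw":40,"linear":[-0.3,0,0],"twist":0},{"claw":40,"linear":[0,0,0],"twist":0},{"claw":40,"linear":[0,-1,1],"twist":0},{"claw":40,"linear":[0,-1,1],"twist":0},{"claw":40,"linear":[0,-1,1],"twist":0},{"claw":40,"linear":[0,-1,1],"twist":0},{"claw":40,"linear":[0,-1,1],"twist":0},{"claw":40,"linear":[0,-1,1],"twist":0},{"claw":40,"linear":[0,0,0],"twist":0},{"claw":40,"linear":[0,0,0],"twist":0}]' |grep -v ori
python3 go.py .583 -.257 .04 -8.4
python3 -m pendant '[{"claw":40,"linear":[0,-0.5,0],"twist":0},{"claw":40,"linear":[0,0,0],"twist":0},{"claw":40,"linear":[0,-0.5,0],"twist":0},{"claw":40,"linear":[0,0,0],"twist":0},{"claw":40,"linear":[0,-0.5,0],"twist":0},{"claw":40,"linear":[0,0,0],"twist":0},{"claw":40,"linear":[0,-0.5,0],"twist":0},{"claw":40,"linear":[0,0,0],"twist":0},{"claw":40,"linear":[0,0,0],"twist":0},{"claw":40,"linear":[0,0,0],"twist":0}]' |grep -v ori
python3 go.py .583 -.257 .04 -8.4
```

```text
clock: 16.6
tool_pos: [0.5763, -0.264, 0.0398]
force: [-2.8, -1.4, 4.4]
opening: 0.0456
t 16.6 pos [ 0.5763 -0.264   0.0398] yaw 171.65 twist 0.0008 lin mm [-0.2 -5.6  7.9] F [-2.8 -1.4  4.4] M [-0.57  0.56  0.02] op 0.0456
clock: 17.43
tool_pos: [0.577, -0.264, 0.0398]
force: [-5.2, 0.4, 8.6]
opening: 0.0456
t 17.43 pos [ 0.577  -0.264   0.0398] yaw 171.63 twist 0.0005 lin mm [-0.2 -4.9  7.8] F [-5.2  0.4  8.6] M [ 0.09  1.86 -0.02] op 0.0456
```

```bash
python3 -m pendant '[{"claw":40,"linear":[-0.3,0,0],"twist":0},{"claw":40,"linear":[0,0,0],"twist":0},{"claw":40,"linear":[0,0,0],"twist":0},{"claw":40,"linear":[0,0,0],"twist":0},{"claw":40,"linear":[0,0,0],"twist":0},{"claw":40,"linear":[0,0,0],"twist":0},{"claw":40,"linear":[0,0,0],"twist":0},{"claw":40,"linear":[0,0,0],"twist":0},{"claw":40,"linear":[0,0,0],"twist":0},{"claw":40,"linear":[0,0,0],"twist":0}]' |grep -v ori
python3 go.py .583 -.257 .04 -8.4
python3 -m pendant '[{"claw":40,"linear":[-0.3,0,0],"twist":0},{"claw":40,"linear":[0,0,0],"twist":0},{"claw":40,"linear":[0,0,0],"twist":0},{"claw":40,"linear":[0,0,0],"twist":0},{"claw":40,"linear":[0,0,0],"twist":0},{"claw":40,"linear":[0,0,0],"twist":0},{"claw":40,"linear":[0,0,0],"twist":0},{"claw":40,"linear":[0,0,0],"twist":0},{"claw":40,"linear":[0,0,0],"twist":0},{"claw":40,"linear":[0,0,0],"twist":0}]' |grep -v ori
python3 go.py .583 -.257 .04 -8.4
```

```text
clock: 18.27
tool_pos: [0.5774, -0.264, 0.0398]
force: [-3.5, -0.7, 5.9]
opening: 0.0456
t 18.27 pos [ 0.5774 -0.264   0.0398] yaw 171.63 twist 0.0005 lin mm [-0.2 -4.5  7.7] F [-3.5 -0.7  5.9] M [ 0.17  1.37 -0.03] op 0.0456
clock: 19.1
tool_pos: [0.5779, -0.2643, 0.0402]
force: [0.7, 0.3, -2.4]
opening: 0.0458
t 19.1 pos [ 0.5779 -0.2643  0.0402] yaw 171.63 twist 0.0005 lin mm [ 0.2 -4.   7.9] F [ 0.7  0.3 -2.4] M [ 0.09 -0.07 -0.  ] op 0.0458
```

```bash
for i in 1 2; do python3 -m pendant '[{"claw":40,"linear":[0,-0.5,0],"twist":0},{"claw":40,"linear":[0,0,0],"twist":0},{"claw":40,"linear":[0,-0.5,0],"twist":0},{"claw":40,"linear":[0,0,0],"twist":0},{"claw":40,"linear":[0,-0.5,0],"twist":0},{"claw":40,"linear":[0,0,0],"twist":0},{"claw":40,"linear":[0,-0.5,0],"twist":0},{"claw":40,"linear":[0,0,0],"twist":0},{"claw":40,"linear":[0,0,0],"twist":0},{"claw":40,"linear":[0,0,0],"twist":0}]' >/dev/null
python3 go.py .583 -.257 .04 -8.4; done
```

```text
t 19.93 pos [ 0.5798 -0.2646  0.0403] yaw 171.63 twist 0.0006 lin mm [ 0.3 -2.   8. ] F [-0.1  0.2 -2.8] M [ 0.05 -0.03 -0.01] op 0.0458
t 20.77 pos [ 0.5818 -0.2649  0.0403] yaw 171.63 twist 0.0005 lin mm [ 0.3 -0.   8. ] F [-0.5 -0.8 -2.2] M [ 0.1  -0.05  0.06] op 0.0457
```

```bash
for i in 1 2; do python3 -m pendant '[{"claw":40,"linear":[0,-0.5,0],"twist":0},{"claw":40,"linear":[0,0,0],"twist":0},{"claw":40,"linear":[0,-0.5,0],"twist":0},{"claw":40,"linear":[0,0,0],"twist":0},{"claw":40,"linear":[0,0,0],"twist":0},{"claw":40,"linear":[0,0,0],"twist":0},{"claw":40,"linear":[0,0,0],"twist":0},{"claw":40,"linear":[0,0,0],"twist":0},{"claw":40,"linear":[0,0,0],"twist":0},{"claw":40,"linear":[0,0,0],"twist":0}]' >/dev/null
python3 go.py .583 -.257 .04 -8.4; done
```

```text
t 21.6 pos [ 0.5828 -0.265   0.0403] yaw 171.64 twist 0.0006 lin mm [0.3 1.  8. ] F [ 0.4  0.  -2.2] M [ 0.11 -0.02  0.02] op 0.0458
t 22.43 pos [ 0.5832 -0.2651  0.0401] yaw 171.63 twist 0.0004 lin mm [0.1 1.4 8. ] F [-4.3 -0.2 -1. ] M [0.33 1.66 0.19] op 0.0461
```

```bash
python3 -m pendant '[{"claw":40,"linear":[0,-0.5,0],"twist":0},{"claw":40,"linear":[0,0,0],"twist":0},{"claw":40,"linear":[0,0,0],"twist":0},{"claw":40,"linear":[0,0,0],"twist":0},{"claw":40,"linear":[0,0,0],"twist":0},{"claw":40,"linear":[0,0,0],"twist":0},{"claw":40,"linear":[0,0,0],"twist":0},{"claw":40,"linear":[0,0,0],"twist":0},{"claw":40,"linear":[0,0,0],"twist":0},{"claw":40,"linear":[0,0,0],"twist":0}]' >/dev/null
python3 go.py .583 -.257 .04 -8.4
python3 -m pendant '[{"claw":40,"linear":[0,0,0],"twist":-0.005},{"claw":40,"linear":[0,0,0],"twist":0},{"claw":40,"linear":[0,0,0],"twist":0},{"claw":40,"linear":[0,0,0],"twist":0},{"claw":40,"linear":[0,0,0],"twist":0},{"claw":40,"linear":[0,0,0],"twist":0},{"claw":40,"linear":[0,0,0],"twist":0},{"claw":40,"linear":[0,0,0],"twist":0},{"claw":40,"linear":[0,0,0],"twist":0},{"claw":40,"linear":[0,0,0],"twist":0}]' >/dev/null
python3 go.py .583 -.257 .04 -8.4
```

```text
t 23.27 pos [ 0.5832 -0.2651  0.04  ] yaw 171.63 twist 0.0004 lin mm [0.1 1.4 8. ] F [-6.7  1.2  0.7] M [0.54 2.22 0.17] op 0.0461
t 24.1 pos [ 0.5832 -0.2651  0.04  ] yaw 171.85 twist 0.0044 lin mm [-0.   1.3  8. ] F [-5.6  1.1 -0.2] M [ 0.42  2.21 -0.33] op 0.0457
```

```bash
python3 -m pendant '[{"claw":40,"linear":[0,1.2,0],"twist":0.003},{"claw":40,"linear":[0,0,0],"twist":0},{"claw":40,"linear":[0,0,1],"twist":0},{"claw":40,"linear":[0,0,1],"twist":0},{"claw":40,"linear":[0,0,1],"twist":0},{"claw":40,"linear":[0,0,1],"twist":0},{"claw":40,"linear":[0,0,0.5],"twist":0},{"claw":40,"linear":[0,0,0.5],"twist":0},{"claw":40,"linear":[0,0,0],"twist":0},{"claw":40,"linear":[0,0,0],"twist":0}]' >/dev/null
python3 go.py .583 -.257 .04 -8.4
for i in 1 2; do python3 -m pendant '[{"claw":40,"linear":[0,0,0.5],"twist":0},{"claw":40,"linear":[0,0,0],"twist":0},{"claw":40,"linear":[0,0,0.5],"twist":0},{"claw":40,"linear":[0,0,0],"twist":0},{"claw":40,"linear":[0,0,0],"twist":0},{"claw":40,"linear":[0,0,0],"twist":0},{"claw":40,"linear":[0,0,0],"twist":0},{"claw":40,"linear":[0,0,0],"twist":0},{"claw":40,"linear":[0,0,0],"twist":0},{"claw":40,"linear":[0,0,0],"twist":0}]' >/dev/null
python3 go.py .583 -.257 .04 -8.4; done
```

```text
t 24.93 pos [ 0.5839 -0.26    0.0403] yaw 171.76 twist 0.0027 lin mm [0.3 1.3 2.8] F [-2.5  0.5 -2.1] M [ 0.16  0.87 -0.17] op 0.0459
t 25.77 pos [ 0.5841 -0.2591  0.0403] yaw 171.75 twist 0.0026 lin mm [0.3 1.4 1.9] F [-2.7 -0.5 -1. ] M [ 0.02  0.69 -0.14] op 0.0454
t 26.6 pos [ 0.5842 -0.2581  0.0403] yaw 171.75 twist 0.0027 lin mm [0.3 1.3 0.9] F [-1.7 -0.3 -2.5] M [ 0.13  0.55 -0.11] op 0.0461
```

```bash
for i in 1 2 3; do python3 -m pendant '[{"claw":40,"linear":[0,0,0.5],"twist":0.0003},{"claw":40,"linear":[0,0,0],"twist":0},{"claw":40,"linear":[0,0,0.5],"twist":0},{"claw":40,"linear":[0,0,0],"twist":0},{"claw":40,"linear":[0,0,0],"twist":0},{"claw":40,"linear":[0,0,0],"twist":0},{"claw":40,"linear":[0,0,0],"twist":0},{"claw":40,"linear":[0,0,0],"twist":0},{"claw":40,"linear":[0,0,0],"twist":0},{"claw":40,"linear":[0,0,0],"twist":0}]' >/dev/null
python3 go.py .583 -.257 .04 -8.4; done
```

```text
t 27.43 pos [ 0.5843 -0.2574  0.0403] yaw 171.73 twist 0.0023 lin mm [0.3 1.4 0.2] F [-2.7 -4.8 -2.8] M [-1.71  0.46 -0.08] op 0.0457
t 28.27 pos [ 0.5843 -0.2573  0.0404] yaw 171.72 twist 0.0021 lin mm [0.4 1.4 0.2] F [-0.6 -9.4 -2.9] M [-3.57  0.68 -0.03] op 0.0458
t 29.1 pos [ 0.5843 -0.2573  0.0405] yaw 171.7 twist 0.0018 lin mm [0.5 1.4 0.1] F [ -1.9 -14.4  -4.3] M [-5.39  0.75  0.05] op 0.046
```

```bash
python3 -m pendant '[{"claw":40,"linear":[0,0,-1.5],"twist":0},{"claw":40,"linear":[0,0.5,-1.5],"twist":0},{"claw":40,"linear":[0,0,-0.5],"twist":0},{"claw":40,"linear":[0,0,0],"twist":0},{"claw":40,"linear":[0.3,0,0],"twist":0},{"claw":40,"linear":[0,0,0],"twist":0},{"claw":40,"linear":[0,0,0],"twist":0},{"claw":40,"linear":[0,0,0],"twist":0},{"claw":40,"linear":[0,0,0],"twist":0},{"claw":40,"linear":[0,0,0],"twist":0}]' >/dev/null
python3 go.py .5843 -.2573 .0398 -8.28
python3 -m pendant '[{"claw":40,"linear":[0.2,0,0],"twist":0},{"claw":40,"linear":[0,0,0],"twist":0},{"claw":40,"linear":[0,0,0],"twist":0},{"claw":40,"linear":[0,0,0],"twist":0},{"claw":40,"linear":[0,0,0],"twist":0},{"claw":40,"linear":[0,0,0],"twist":0},{"claw":40,"linear":[0,0,0],"twist":0},{"claw":40,"linear":[0,0,0],"twist":0},{"claw":40,"linear":[0,0,0],"twist":0},{"claw":40,"linear":[0,0,0],"twist":0}]' >/dev/null
python3 go.py .5843 -.2573 .0398 -8.28
```

```text
t 29.93 pos [ 0.5836 -0.2585  0.04  ] yaw 171.7 twist -0.0003 lin mm [ 0.2 -0.5  1.3] F [ 0.5  0.2 -1.9] M [ 0.13 -0.07  0.  ] op 0.0457
t 30.77 pos [ 0.5836 -0.2585  0.0398] yaw 171.7 twist -0.0003 lin mm [ 0.  -0.5  1.3] F [-0.2  1.4  1.3] M [0.42 0.13 0.01] op 0.046
```

```bash
python3 -m pendant '[{"claw":40,"linear":[0,-0.5,0.5],"twist":0},{"claw":40,"linear":[0,0,0],"twist":0},{"claw":40,"linear":[0,-0.3,0.5],"twist":0},{"claw":40,"linear":[0,0,0],"twist":0},{"claw":40,"linear":[0,-0.3,0.5],"twist":0},{"claw":40,"linear":[0,0,0],"twist":0},{"claw":40,"linear":[0,0,0],"twist":0},{"claw":40,"linear":[0,0,0],"twist":0},{"claw":40,"linear":[0,0,0],"twist":0},{"claw":40,"linear":[0,0,0],"twist":0}]' >/dev/null
python3 go.py .5843 -.2573 .0398 -8.28
python3 -m pendant '[{"claw":40,"linear":[0,-0.3,0.5],"twist":0},{"claw":40,"linear":[0,0,0],"twist":0},{"claw":40,"linear":[0,-0.3,0.4],"twist":0},{"claw":40,"linear":[0,0,0],"twist":0},{"claw":40,"linear":[0,0,0],"twist":0},{"claw":40,"linear":[0,0,0],"twist":0},{"claw":40,"linear":[0,0,0],"twist":0},{"claw":40,"linear":[0,0,0],"twist":0},{"claw":40,"linear":[0,0,0],"twist":0},{"claw":40,"linear":[0,0,0],"twist":0}]' >/dev/null
python3 go.py .5843 -.2573 .0398 -8.28
```

```text
t 31.6 pos [ 0.5843 -0.2576  0.0398] yaw 171.69 twist -0.0006 lin mm [0.  0.1 0.3] F [-4.1 -3.2  2.8] M [-1.14  1.3  -0.07] op 0.046
t 32.43 pos [ 0.5844 -0.2574  0.0399] yaw 171.68 twist -0.0008 lin mm [0.1 0.1 0.1] F [-5.8 -5.4  3.8] M [-2.11  1.88 -0.03] op 0.0458
```

```bash
python3 -m pendant '[{"claw":40,"linear":[-0.1,-0.3,0.5],"twist":0},{"claw":40,"linear":[0,0,0],"twist":0},{"claw":40,"linear":[0,-0.3,0.5],"twist":0},{"claw":40,"linear":[0,0,0],"twist":0},{"claw":40,"linear":[0,0,0],"twist":0},{"claw":40,"linear":[0,0,0],"twist":0},{"claw":40,"linear":[0,0,0],"twist":0},{"claw":40,"linear":[0,0,0],"twist":0},{"claw":40,"linear":[0,0,0],"twist":0},{"claw":40,"linear":[0,0,0],"twist":0}]' >/dev/null
python3 go.py .5843 -.2573 .0398 -8.28
python3 -m pendant '[{"claw":40,"linear":[-0.1,-0.2,0.4],"twist":0},{"claw":40,"linear":[0,0,0],"twist":0},{"claw":40,"linear":[0,-0.2,0.4],"twist":0},{"claw":40,"linear":[0,0,0],"twist":0},{"claw":40,"linear":[0,0,0],"twist":0},{"claw":40,"linear":[0,0,0],"twist":0},{"claw":40,"linear":[0,0,0],"twist":0},{"claw":40,"linear":[0,0,0],"twist":0},{"claw":40,"linear":[0,0,0],"twist":0},{"claw":40,"linear":[0,0,0],"twist":0}]' >/dev/null
python3 go.py .5843 -.2573 .0398 -8.28
```

```text
t 33.27 pos [ 0.5844 -0.2573  0.0399] yaw 171.66 twist -0.001 lin mm [0.1 0.1 0. ] F [ -7.9 -10.5   3.3] M [-3.77  2.47  0.07] op 0.0456
t 34.1 pos [ 0.5844 -0.2573  0.0399] yaw 171.66 twist -0.0011 lin mm [0.1 0.1 0. ] F [ -7.9 -15.2   3.1] M [-5.14  2.7   0.1 ] op 0.0462
```

```bash
python3 -m pendant '[{"claw":40,"linear":[-0.1,0,-0.8],"twist":0},{"claw":40,"linear":[0,0,-0.8],"twist":0},{"claw":40,"linear":[0,0,0],"twist":0},{"claw":40,"linear":[0,-0.5,0],"twist":0},{"claw":40,"linear":[0,0,0],"twist":0},{"claw":40,"linear":[0,-0.5,0],"twist":0},{"claw":40,"linear":[0,0,0],"twist":0},{"claw":40,"linear":[0,0,0],"twist":0},{"claw":40,"linear":[0,0,0],"twist":0},{"claw":40,"linear":[0,0,0],"twist":0}]' >/dev/null
cat >> go.py <<'E'
    o=[get_obs() for _ in range(1)][0]; f=o["force"]; e=np.radians(-8.3); print("  side %.1f end %.1f"%(-(f[0]*np.cos(e)+f[1]*np.sin(e)),-(-f[0]*np.sin(e)+f[1]*np.cos(e))))
E
python3 go.py .5843 -.2573 .0398 -8.28
python3 -m pendant '[{"claw":40,"linear":[0,-0.3,0.3],"twist":0},{"claw":40,"linear":[0,0,0],"twist":0},{"claw":40,"linear":[0,0,0.3],"twist":0},{"claw":40,"linear":[0,0,0],"twist":0},{"claw":40,"linear":[0,0,0],"twist":0},{"claw":40,"linear":[0,0,0],"twist":0},{"claw":40,"linear":[0,0,0],"twist":0},{"claw":40,"linear":[0,0,0],"twist":0},{"claw":40,"linear":[0,0,0],"twist":0},{"claw":40,"linear":[0,0,0],"twist":0}]' >/dev/null
python3 go.py .5843 -.2573 .0398 -8.28
```

```text
File "go.py", line 7
    o=[get_obs() for _ in range(1)][0]; f=o["force"]; e=np.radians(-8.3); print("  side %.1f end %.1f"%(-(f[0]*np.cos(e)+f[1]*np.sin(e)),-(-f[0]*np.sin(e)+f[1]*np.cos(e))))
IndentationError: unexpected indent
  File "go.py", line 7
    o=[get_obs() for _ in range(1)][0]; f=o["force"]; e=np.radians(-8.3); print("  side %.1f end %.1f"%(-(f[0]*np.cos(e)+f[1]*np.sin(e)),-(-f[0]*np.sin(e)+f[1]*np.cos(e))))
IndentationError: unexpected indent
```

```bash
sed -i '7s/^ *//' go.py; python3 go.py .5843 -.2573 .0398 -8.28
```

```text
t 35.77 pos [ 0.5843 -0.2573  0.0399] yaw 171.65 twist -0.0012 lin mm [0.1 0.  0. ] F [-12.6  -8.6   8.1] M [-2.83  4.    0.09] op 0.0459
  side 11.2 end 10.3
```

```bash
python3 -m pendant '[{"claw":40,"linear":[-0.15,0,0],"twist":0},{"claw":40,"linear":[0,0,0],"twist":0},{"claw":40,"linear":[-0.15,0,0.2],"twist":0},{"claw":40,"linear":[0,0,0],"twist":0},{"claw":40,"linear":[0,0,0],"twist":0},{"claw":40,"linear":[0,0,0],"twist":0},{"claw":40,"linear":[0,0,0],"twist":0},{"claw":40,"linear":[0,0,0],"twist":0},{"claw":40,"linear":[0,0,0],"twist":0},{"claw":40,"linear":[0,0,0],"twist":0}]' >/dev/null
python3 go.py .5843 -.2573 .0398 -8.28
python3 - <<'E'
from h import *
b,d=snapshot("side"); np.save("sidef.npy",d)
cv2.imwrite("pics/fin.png",cv2.resize(b[252:352,242:342],(600,600))[...,::-1])
E
```

```text
t 36.6 pos [ 0.5843 -0.2573  0.0399] yaw 171.64 twist -0.0013 lin mm [0.1 0.  0. ] F [-12.1  -8.6   5. ] M [-3.39  3.77  0.11] op 0.0457
  side 10.7 end 10.3
```

View pics/fin.png

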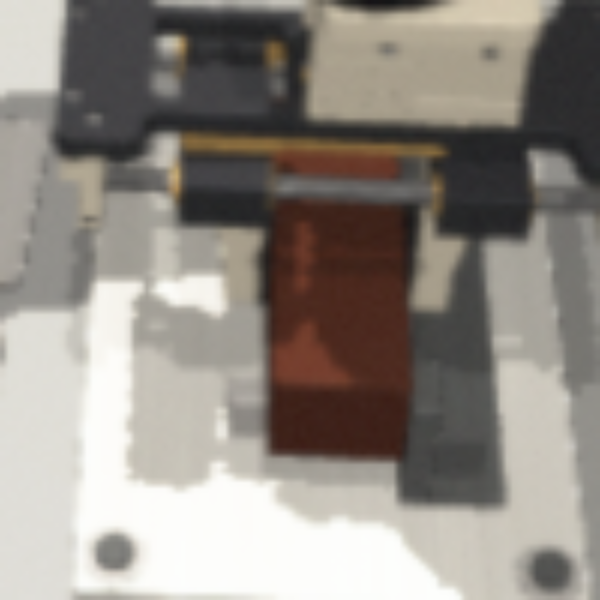

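```bash
python3 -m pendant '[{"claw":40,"linear":[-0.15,-0.2,0.3],"twist":0},{"claw":40,"linear":[0,0,0],"twist":0},{"claw":40,"linear":[0,0,0.2],"twist":0},{"claw":40,"linear":[0,0,0],"twist":0},{"claw":40,"linear":[0,0,0],"twist":0},{"claw":40,"linear":[0,0,0],"twist":0},{"claw":40,"linear":[0,0,0],"twist":0},{"claw":40,"linear":[0,0,0],"twist":0},{"claw":40,"linear":[0,0,0],"twist":0},{"claw":40,"linear":[0,0,0],"twist":0}]' >/dev/null
python3 go.py .5843 -.2573 .0398 -8.28
python3 -m pendant '[{"claw":40,"linear":[0,0,0],"twist":0},{"claw":40,"linear":[0,0,0],"twist":0},{"claw":40,"linear":[0,0,0],"twist":0},{"claw":40,"linear":[0,0,0],"twist":0},{"claw":40,"linear":[0,0,0],"twist":0},{"claw":40,"linear":[0,0,0],"twist":0},{"claw":40,"linear":[0,0,0],"twist":0},{"claw":40,"linear":[0,0,0],"twist":0},{"claw":40,"linear":[0,0,0],"twist":0},{"claw":40,"linear":[0,0,0],"twist":0}]' >/dev/null
python3 go.py .5843 -.2573 .0398 -8.28
```

```text
t 37.48 pos [ 0.5843 -0.2573  0.04  ] yaw 171.64 twist -0.0014 lin mm [0.2 0.  0. ] F [-12.2 -12.4   3.7] M [-4.3   3.86  0.1 ] op 0.0456
  side 10.2 end 14.0
t 38.32 pos [ 0.5844 -0.2573  0.0399] yaw 171.64 twist -0.0014 lin mm [0.1 0.1 0. ] F [-11.2 -12.7   3.6] M [-4.32  3.83  0.09] op 0.0457
  side 9.3 end 14.2
```

```bash
python3 -m pendant '[{"claw":40,"linear":[-0.1,-0.3,0],"twist":0},{"claw":40,"linear":[0,0,0],"twist":0},{"claw":40,"linear":[0,-0.2,0],"twist":0},{"claw":40,"linear":[0,0,0],"twist":0},{"claw":40,"linear":[0,0,0],"twist":0},{"claw":40,"linear":[0,0,0],"twist":0},{"claw":40,"linear":[0,0,0],"twist":0},{"claw":40,"linear":[0,0,0],"twist":0},{"claw":40,"linear":[0,0,0],"twist":0},{"claw":40,"linear":[0,0,0],"twist":0}]' >/dev/null
python3 go.py .5843 -.2573 .0398 -8.28
```

```text
t 39.15 pos [ 0.5843 -0.2573  0.04  ] yaw 171.64 twist -0.0015 lin mm [0.2 0.  0. ] F [-13.1 -11.9   3.9] M [-4.17  4.28  0.17] op 0.0454
  side 11.3 end 13.7
```

```bash
python3 -c "
from plant import *
print(close_job()); o=get_obs(); print(o['clock'],o['force'],o['opening'])"
```

```text
the job is handed in; nothing more can be done
None
the job is handed in; nothing more can be done
```

I gripped the leftmost of the three long wax bars across its width and set it down on both rests of the jig. I then slid it into the corner and handed the job in at about 39 s, still gripping and pushing.

**Push:** The last wrist reading was about 11 N toward the side stop and 14 N toward the end stop. These are totals at the wrist, so friction at the other stop and drag on the rests may carry a few newtons of each. The true push on each stop could be somewhat lower, possibly near or below the 5 N minimum in the worst case. Neither can have passed the 45 N marking limit.

**Resting and squareness:** The bar bore on the rests with about 6 N. The twisting moment was near zero while the side push was being balanced, and 0.17 N m at the end. Most of that is what the off-centre end stop would cause, so I take both jaws to be touching.

**Position:** The TCP stopped at (0.584, -0.257), within about 1–2 mm of the home point found from the images. The side view showed the bar against the near side jaw. I did not view the end stop contact directly; it is inferred from the forces and that position.

**Disagreement:** The top and side cameras differed by about 5 mm in x and y on the rests, which finding the stops by contact settled.

The arm's path stayed clear of the other wax pieces and the tools. I took no final picture of the whole bench to confirm that nothing else had moved.

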